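# Swap the book weight and the nut tray, then hold the tray tilted over the copy board

## Task

The book weight and the tray of loose thumb nuts stand in each other's places: swap them, so that the weight stands upright and wholly on the cork mat, and the tray comes over the copy board to have its nuts photographed. There, lift the tray by its handle and hold it over the middle of the board, at least 5 cm clear of it, tilted well over (20 degrees or more) so that all four nuts slide together into the tray's cut-off corner; finish still holding it like that, in the air and still. Leave the other things on the desk where they are.

Things in the scene. Friction and masses are not known exactly. Their poses are not given: they have to be found in the camera images.
- tray: grey plastic tray, outside 180 (x) by 130 (y) mm, 45 mm high, 4 mm walls and floor, 0.25 to 0.4 kg; origin at the centre of its underside, z up. Its corner at -x, -y is cut off at 45 degrees (45 mm off each side); the other three are square. Starts on the cork mat with the nuts lying in it. Smooth inside: nuts slide at about 12 to 18 degrees of tilt; 30 to 40 gathers them surely.
- tray_handle (a point): centre of the tray's straight black bar handle, 89 mm above the tray's origin; axes as the tray's. The bar runs along x over the tray's middle line, 196 mm long, 12 mm wide (y), from 78 to 100 mm above the underside, on a post 20 mm wide at each end
- tray_corner (a point): middle of the inner face of the cut-off corner's wall, at floor level: (-65, -40, 4) mm in the tray's frame
- nut0: brass thumb nut loose in the tray: disc 20 mm across, 9 mm thick, with a 12 mm hub on it, 15 mm high in all, 30 g; origin at the centre of its underside
- nut1: brass thumb nut loose in the tray: disc 20 mm across, 9 mm thick, with a 12 mm hub on it, 15 mm high in all, 30 g; origin at the centre of its underside
- nut2: brass thumb nut loose in the tray: disc 20 mm across, 9 mm thick, with a 12 mm hub on it, 15 mm high in all, 30 g; origin at the centre of its underside
- nut3: brass thumb nut loose in the tray: disc 20 mm across, 9 mm thick, with a 12 mm hub on it, 15 mm high in all, 30 g; origin at the centre of its underside
- weight: steel book weight, round: foot 60 mm across and 28 mm high, thin neck, and on top a grip knob 26 mm across from 46 to 68 mm above its underside; 70 mm high, 0.5 to 0.7 kg; origin at the centre of its underside, z up. It starts standing on the copy board.
- board: copy board, flat fixed black plate 240 (x) by 200 (y) by 8 mm; origin at the centre of its underside, so its top is 8 mm above it. It may be on the left or on the right, the pad on the other side.
- pad: cork mat, flat fixed thin cork sheet 200 (x) by 150 (y) by 3 mm; origin at the centre of its underside, so its top is 3 mm above it
- brush: bystander: flat brush lying on the desk, 170 mm long along its x, 20 mm high; origin under its middle
- loupe: bystander: black loupe standing on the desk, 42 mm across, 39 mm high; origin at the centre of its underside
- scalebar: bystander: wooden scale bar lying flat, 30 (x) by 110 (y) by 8 mm; origin at the centre of its underside
- cup: bystander: white cup, 76 mm across, 95 mm high; origin at the centre of its underside
- book: bystander: closed book lying flat, 150 (x) by 210 (y) by 36 mm; origin at the centre of its underside
- mouse: bystander: white computer mouse on a blue mat, 100 (x) by 60 (y) by 30 mm; origin at the centre of its underside
- jotter: bystander: block of note paper, 75 by 75 by 30 mm; origin at the centre of its underside
Mind the look-alikes: they are no part of the job. Leave any turquoise look-alike of the weight alone. Leave any red look-alike of the tray alone.

How it is judged:
By the outcome, as a careful person would: the job done as asked, in the order asked, and still so for the second after the job is handed in, while the arm keeps its last pose, push and grip.
It also fails if it takes over 72 s, if anything falls off the work surface, if the arm or the gripper's body presses on something with over 40 N, if the wrist force passes 120 N, or if a joint passes its speed limit or range.

## Robot

A 6-joint arm with a two-finger parallel gripper is mounted at the origin on the work surface. World frame = base frame: x ahead of the robot, y to its left, z up, the work surface at z = 0. Lengths are in m, angles in degrees, forces in N, time in s.
With the tool pointing down it reaches from about 0.25 to 0.85 m from the base axis. Payload 12.5 kg.
Tool frame: the origin (TCP) lies on the centre line of the jaws, within the pads' length; the fingertips stand 17 mm ahead of it and the grasp point (between the pads) lies 2 mm behind it (env.nose_length is the z of the fingertips in the tool frame, in m); z points along the fingers, y is the line along which they close (so a half turn about z gives the same grasp; the last joint's range is limited). The gripper opens to 93 mm and grips with 3 to 60 N. Pads are 15 mm wide; open, the fingers measure 128 mm over their backs; the gripper's body (75 mm by 188 mm) begins 65 mm behind the grasp point.
Start: joints at [-70.852, 20.094, 94.641, -0, 65.266, -4.847], TCP at [0.224, -0.502, 0.236] pointing down, gripper open.
Joint ranges: [-157.81, 157.81], [-45, 120.19], [0.68, 151.7], [-89.99, 269.99], [4.06, 180], [-164.3, 164.3]. Speed limits (degrees/s): [127.2, 127.2, 159.86, 180, 180, 180].

## Interface

Orientations are given as [roll, pitch, yaw] about the fixed x, y, z axes, in that order (R = Rz(yaw) Ry(pitch) Rx(roll)).
In Python, from cell import monitor, imaging, job, env gives the robot as it stands. The module is installed in compiled form; this text tells all that it offers.
- The arm moves only by the tool play_rows, never from a script. Its argument "commands" is a list that holds one entry, the list of rows, each a list of 5 numbers: the opening, from 0 (shut) to 1 (fully open), then the shift along the tool's x, y, z in m, then the turn about the tool's z in degrees. A call has 1 to 8 rows; each row shifts and turns the commanded pose from where the row before left it, along the tool's axes as they then stand; what a row does not reach is not made up. A row lasts 1/12 s, in which the tool goes at most 41.7 mm and 7.16 degrees, less where a joint would pass 70% of its speed; a pose out of reach is approached as far as the arm can. A call is refused whole if a number of a shift passes 0.0417 or a number of a turn 7.16, either way. A call with a gripper value outside its range is refused whole. The fingers move at their own pace and stop on an object; the grip force is fixed at half the most. Time passes only in rows, so rows that do not move let the fingers close. It gives the time, the measured TCP pose, the force, the opening and the grip force at its end, in the units of the state.
- monitor.read_state(): the state, without advancing time (a new reading comes with each control period).
- imaging.read_camera(name): name is "scene" or "top" or "wrist"; returns a dict with "frame" (480x640x3 uint8, red, green, blue), "fx", "fy", "cx", "cy" (pixels), "cam_to_world" (4x4, takes a point from camera to world coordinates). Camera axes: x right, y down, z forward; pixel columns grow to the right and rows downward; lengths in m; the calibration is good to about 2 mm. A picture is of the moment at which its call begins. There is no depth.
- job.finish_job(): hands the job in; it is judged then, once.
The state is a dict: "clock": time; "joint_positions": joint angles; "joint_velocities": joint speeds; "tau": joint torques, N m; "tcp_pos": TCP position; "ee_rot": TCP orientation; "force": force on the tool from outside, world axes, zero at the start; "ft_torque": the same for the moment, N m; "opening": finger opening in m; "finger_force": force on a finger pad.
Only numpy, scipy, OpenCV 4.12 (cv2) and the standard library are available. Lean on these libraries where they do the work, as an engineer would, in place of code of your own. Each camera call takes 0.05 s, during which the arm holds its last target. There are 200 camera calls.

## Working session

There is one attempt and no reset: what is moved stays moved. The work goes in short steps, Python scripts to look and compute and a tool call to move; the robot and the scene stay as the last step left them, time stands still between calls to the robot, and variables do not carry over. Pictures are saved under pics/ and viewed, at most 10 in all, crops included, and the job is handed in when it is done.

Besides the shell and the picture viewer there is one more tool, called after "Call:" by a JSON object that holds its "op" and its "data". play_rows: Moves the arm, as the interface text tells. Its arguments: {"type":"object","properties":{"commands":{"type":"array"}},"required":["commands"]}

```bash
mkdir -p pics
cat > h.py <<'E'
import numpy as np, cv2
from cell import monitor, imaging, job, env
def snap(name,f):
    d=imaging.read_camera(name); cv2.imwrite('pics/'+f,cv2.cvtColor(d['frame'],cv2.COLOR_RGB2BGR))
    np.savez('pics/'+f[:-4]+'.npz',**d); return d
def load(f): return dict(np.load('pics/'+f+'.npz'))
def ray(d,u,v,z):
    T=d['cam_to_world']; r=T[:3,:3]@np.array([(u-d['cx'])/d['fx'],(v-d['cy'])/d['fy'],1.]); o=T[:3,3]
    return o+r*(z-o[2])/r[2]
def proj(d,p):
    T=d['cam_to_world']; q=T[:3,:3].T@(np.array(p)-T[:3,3]); return d['fx']*q[0]/q[2]+d['cx'],d['fy']*q[1]/q[2]+d['cy']
E
python3 - <<'E'
from h import *
for n in('top','scene'):
    d=snap(n,n+'0.png'); print(n,float(d['fx']),d['cam_to_world'].round(3).tolist())
s=monitor.read_state(); print(s['ee_rot'],s['tcp_pos'],s['clock'],s['opening'])
E
```

```text
top 564.4885183250385 [[0.023, -0.997, 0.072, 0.418], [-1.0, -0.023, 0.0, -0.012], [0.001, -0.072, -0.997, 1.635], [0.0, 0.0, 0.0, 1.0]]
scene 436.0439551890349 [[0.249, 0.803, -0.542, 1.119], [0.969, -0.207, 0.139, -0.141], [-0.0, -0.559, -0.829, 1.02], [0.0, 0.0, 0.0, 1.0]]
[-1.79943076e+02 -6.05263766e-03  2.39953839e+01] [ 0.2236239  -0.50219606  0.23517719] 0.1 0.09298929500637493
```

View pics/top0.png

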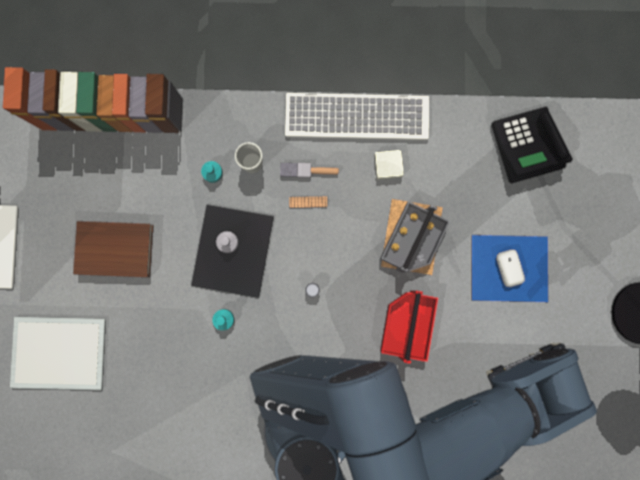

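View pics/scene0.png

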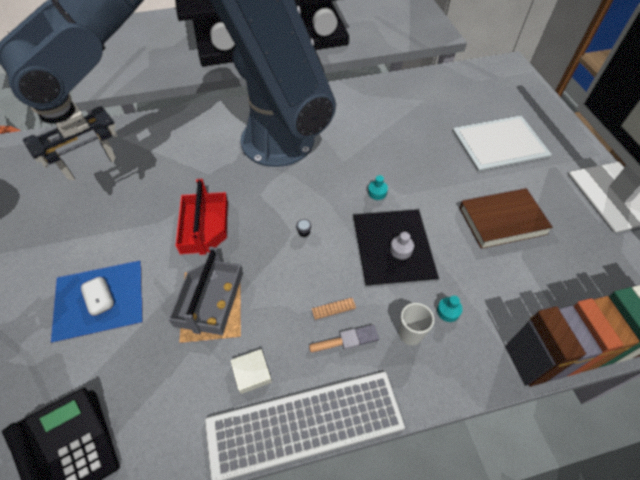

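Run:
```python
import cv2,numpy as np
a=cv2.imread('pics/top0.png'); b=cv2.imread('pics/scene0.png')
x=cv2.resize(a[190:290,365:465],None,fx=4,fy=4,interpolation=cv2.INTER_CUBIC)
y=cv2.resize(b[245:345,160:260],None,fx=4,fy=4,interpolation=cv2.INTER_CUBIC)
cv2.imwrite('pics/c1.png',np.hstack([x,y]))
```

```text
(no output)
```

View pics/c1.png

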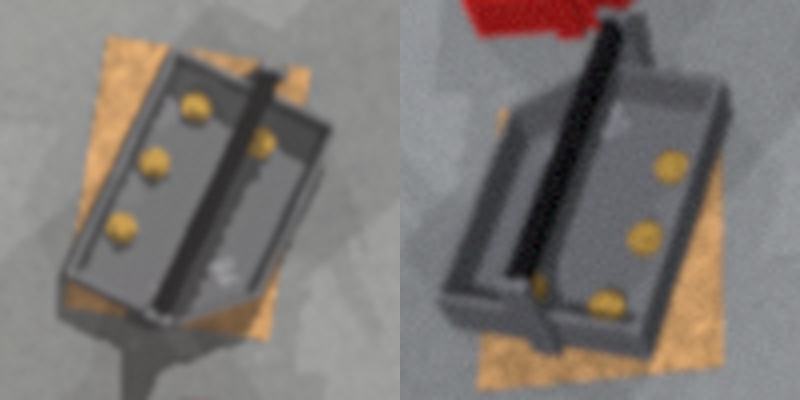

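```bash
cat > m.py <<'E'
from h import *
def comp(mask,box,minA=20):
    m=np.zeros_like(mask,dtype=np.uint8); x0,y0,x1,y1=box; m[y0:y1,x0:x1]=mask[y0:y1,x0:x1]
    n,l,s,c=cv2.connectedComponentsWithStats(m); i=1+np.argmax(s[1:,4]); return (l==i),s[i],c[i]
def line(d,msk,z):
    ys,xs=np.nonzero(msk); P=np.array([ray(d,u,v,z)[:2] for u,v in zip(xs,ys)])
    r=cv2.minAreaRect((P*1000).astype(np.float32)); return np.round(P.mean(0),4),r
E
python3 - <<'E'
from m import *
for f,bx,wb,bb in(('top0',(375,195,455,280),(212,228,242,258),(185,200,280,302)),('scene0',(165,245,250,335),(385,228,418,262),(350,205,440,288))):
    d=load(f); im=d['frame'].astype(int); V=im.max(2); hsv=cv2.cvtColor(d['frame'],cv2.COLOR_RGB2HSV)
    k,s,c=comp((V<52),bx); p,r=line(d,k,0.103); print(f,'bar',s,p,r)
    k,s,c=comp((V<48),bb); 
    k=cv2.morphologyEx(k.astype(np.uint8),cv2.MORPH_CLOSE,np.ones((25,25))); p,r=line(d,k>0,0.008); print('board',s,p,r)
    k,s,c=comp((hsv[...,2]>110)&(hsv[...,1]<60),wb); print('weight',s,c.round(1),[ray(d,*c,z)[:2].round(4) for z in(.03,.06,.078)])
    k,s,c=comp((hsv[...,1]>90)&(hsv[...,0]>5)&(hsv[...,0]<25),(bx[0],bx[1],bx[2],bx[3]+15))
    ys,xs=np.nonzero((hsv[...,1]>75)&(hsv[...,0]>5)&(hsv[...,0]<25)&(hsv[...,2]>80)); o=(xs>bx[0])&(xs<bx[2])&(ys>bx[1])&(ys<bx[3]+15)
    hull=cv2.convexHull(np.c_[xs[o],ys[o]].astype(np.int32)); ap=cv2.approxPolyDP(hull,3,True)[:,0]; print('pad',[(tuple(q.tolist()),ray(d,*q,.003)[:2].round(3).tolist()) for q in ap])
d=load('top0')
for n,u,v,z in(('loupe',312,290,.035),('scale',308,202,.008),('redtop',418,292,.1),('redtopL',400,296,.045)): print(n,ray(d,u,v,z)[:2].round(3))
E
```

```text
top0 bar [405 209  28  58 160] [ 0.543  -0.2882] ((543.7528076171875, -288.65338134765625), (8.539175033569336, 171.85365295410156), 65.62391662597656)
board [219 249  20  13 103] [0.4885 0.2437] ((487.19049072265625, 239.82208251953125), (30.414318084716797, 55.83688735961914), 10.796772956848145)
weight [216 231  22  21 350] [226.3 241. ] [array([0.5276, 0.2463]), array([0.5256, 0.2414]), array([0.5244, 0.2385])]
pad [((441, 207), [0.643, -0.371]), ((431, 274), [0.448, -0.343]), ((382, 266), [0.467, -0.202]), ((392, 199), [0.663, -0.228])]
scene0 bar [187 250  29  65 463] [ 0.5518 -0.2868] ((547.1619873046875, -284.7513427734375), (19.11073875427246, 176.93333435058594), 64.9282455444336)
board [ 354  211   84   74 4224] [0.5124 0.2282] ((506.1138916015625, 229.75656127929688), (193.63182067871094, 234.0285186767578), 81.27771759033203)
weight [392 232  22  26 383] [402.9 245.3] [array([0.5276, 0.2472]), array([0.5455, 0.2354]), array([0.5563, 0.2284])]
pad [((239, 336), [0.665, -0.229]), ((179, 340), [0.639, -0.374]), ((185, 273), [0.45, -0.344]), ((239, 285), [0.523, -0.208])]
loupe [ 0.394 -0.001]
scale [0.648 0.016]
redtop [ 0.396 -0.289]
redtopL [ 0.383 -0.248]
```

Call:
{"op": "play_rows", "data": {"commands": [[[1, 0, 0.04, -0.03, 0], [1, 0, 0.04, -0.03, 0], [1, 0, 0.04, -0.03, 0], [1, 0, 0.04, 0, 0], [1, 0, 0.04, 0, 0], [1, 0, 0.04, 0, 0], [1, 0, 0.04, 0, 0], [1, 0, 0.04, 0, 0]]]}}

```text
clock: 0.77
tcp_pos: [0.3376, -0.7587, 0.3102]
ee_rot: [-179.9, -0.0, 24.0]
force: [0.1, -0.1, -0.2]
opening: 0.0928
finger_force: 0.0
```

Call:
{"op": "play_rows", "data": {"commands": [[[1, 0, 0.04, 0, 0], [1, 0, 0.04, 0, 0], [1, 0, 0.04, 0, 0], [1, 0, 0.04, 0, 0], [1, 0, 0.04, 0, 0], [1, 0, 0.04, 0, 0]]]}}

```text
clock: 1.27
tcp_pos: [0.3685, -0.8291, 0.2758]
ee_rot: [175.0, -0.0, 24.0]
force: [0.4, 1.0, 0.4]
opening: 0.0931
finger_force: 0.0
```

```bash
python3 -c "
from h import *
s=monitor.read_state();print(s['ee_rot'],s['tcp_pos'],s['joint_positions'],s['clock'],np.hypot(*s['tcp_pos'][:2]))
d=load('top0')
print([ray(d,u,v,.103).round(4) for u,v in((432,208),(405.2,269.5))])"
```

```text
[ 1.75006315e+02 -7.25786326e-03  2.39926145e+01] [ 0.36846572 -0.8290923   0.27577386] [-69.05478177  69.72343483   0.77764996   0.28133618 104.5124715
  -2.96472015] 1.2667 0.907282225751918
[array([ 0.6259, -0.3244,  0.103 ]), array([ 0.4564, -0.2531,  0.103 ])]
```

Call:
{"op": "play_rows", "data": {"commands": [[[1, 0, 0.02, -0.04, 0], [1, 0, 0.02, -0.04, 0], [1, 0, 0.02, -0.04, 0], [1, 0, 0.02, -0.04, 0]]]}}

```text
clock: 1.6
tcp_pos: [0.3562, -0.8013, 0.4001]
ee_rot: [171.1, 0.0, 24.0]
force: [-0.3, 0.1, 0.2]
opening: 0.0931
finger_force: 0.0
```

Call:
{"op": "play_rows", "data": {"commands": [[[1, 0, -0.04, 0, 0], [1, 0, -0.04, 0, 0], [1, 0, -0.04, 0, 0], [1, 0, -0.04, 0, 0]]]}}

```text
clock: 1.93
tcp_pos: [0.3274, -0.7387, 0.3915]
ee_rot: [171.2, -0.0, 24.0]
force: [1.2, -1.1, 0.6]
opening: 0.0932
finger_force: 0.0
```

```bash
python3 -c "
from h import *
s=monitor.read_state();print(s['ee_rot'],s['tcp_pos'],s['joint_positions'],s['clock'],np.hypot(*s['tcp_pos'][:2]))"
```

```text
[ 1.71176477e+02 -5.59475409e-03  2.39933780e+01] [ 0.3274381  -0.73867015  0.39152607] [-69.57070061  42.29733832  38.49711085   0.55188681  90.39914637
  -3.51730655] 1.9333 0.8079909017482504
```

Call:
{"op": "play_rows", "data": {"commands": [[[1, 0, -0.04, -0.006, 0], [1, 0, -0.04, -0.006, 0], [1, 0, -0.04, -0.006, 0], [1, 0, -0.04, -0.006, 0], [1, 0, -0.04, -0.006, 0], [1, 0, -0.04, -0.006, 0], [1, 0, -0.04, -0.006, 0], [1, 0, -0.04, -0.006, 0]]]}}

```text
clock: 2.6
tcp_pos: [0.1979, -0.4474, 0.3907]
ee_rot: [171.1, -0.0, 24.0]
force: [-0.0, -0.3, 1.0]
opening: 0.0927
finger_force: 0.0
```

```bash
cat > st.py <<'E'
from h import *
s=monitor.read_state();print(np.round(s['ee_rot'],2),np.round(s['tcp_pos'],4),np.round(s['joint_positions'],1),s['clock'],np.hypot(*s['tcp_pos'][:2]).round(3),s['opening'],np.round(s['force'],1),s['finger_force'])
E
python3 st.py
```

```text
[ 1.7115e+02 -1.0000e-02  2.4000e+01] [ 0.1979 -0.4474  0.3907] [-72.1   2.1  95.4   1.   73.7  -6.3] 2.6 0.489 0.09272940256883096 [-0.  -0.3  1. ] 0.0
```

Call:
{"op": "play_rows", "data": {"commands": [[[1, 0, -0.04, -0.006, 0], [1, 0, -0.04, -0.006, 0], [1, 0, -0.04, -0.006, 0], [1, 0, -0.04, -0.006, 0]]]}}

```text
clock: 2.93
tcp_pos: [0.1322, -0.2997, 0.3897]
ee_rot: [171.1, -0.0, 24.0]
force: [-0.3, -0.5, 0.7]
opening: 0.0929
finger_force: 0.0
```

```bash
python3 st.py
```

```text
[171.15  -0.    24.01] [ 0.1322 -0.2997  0.3897] [-75.5 -17.9 112.4   1.5  76.7  -9.8] 2.9333 0.328 0.09292310650979248 [-0.3 -0.5  0.7] 0.0
```

```bash
cat > kin.py <<'E'
import numpy as np
from scipy.optimize import least_squares
D=np.array([[20.094,94.641,180,.5497,.236],[69.72,.778,175.01,.9073,.2758],[42.30,38.50,171.18,.8080,.3915],[2.1,95.4,171.15,.489,.3907],[-17.9,112.4,171.15,.3276,.3897]])
def fk(p,j2,j3,t):
    a,h,L1,L2,e,L3=p; j2,s,t=np.radians([j2,j2+j3,t])
    return a+L1*np.sin(j2)+L2*np.sin(s)+e*np.cos(s)+L3*np.sin(t), h+L1*np.cos(j2)+L2*np.cos(s)-e*np.sin(s)+L3*np.cos(t)
def res(p): return np.concatenate([np.subtract(fk(p,*d[:3]),d[3:]) for d in D])
P=least_squares(res,[0,.3,.45,.4,0,.3]).x
if __name__=='__main__':
    print(P.round(4),res(P).round(3))
    for z in (.15,.25,.39,.5):
        for lim in ('j2','j3'):
            for v in range(0,152,4) if lim=='j2' else range(-45,60,4):
                pass
    # inner boundary with tilt 171: r for grid
    for j2,j3 in ((-45,112),(-45,130),(-45,150),(-30,150),(-15,150),(0,150),(-45,90)):
        print(j2,j3,np.round(fk(P,j2,j3,171),3),'elbow z',P[1]+P[2]*np.cos(np.radians(j2)))
E
python3 kin.py
```

```text
[0.005  0.2625 0.4849 0.4356 0.0419 0.2613] [ 0.  0. -0.  0.  0. -0.  0. -0. -0.  0.]
-45 112 [0.12  0.479] elbow z 0.6053597129656831
-45 130 [0.141 0.343] elbow z 0.6053597129656831
-45 150 [0.113 0.194] elbow z 0.6053597129656831
-30 150 [0.16 0.17] elbow z 0.6824181908298363
-15 150 [0.199 0.135] elbow z 0.7308591750917695
0 150 [0.227 0.091] elbow z 0.7473814927265436
-45 90 [0.041 0.626] elbow z 0.6053597129656831
```

Call:
{"op": "play_rows", "data": {"commands": [[[1, 0, 0, 0, -7], [1, 0, 0, 0, -7], [1, 0, 0, 0, -7], [1, 0, 0, 0, -7], [1, 0, 0, 0, -7], [1, 0, 0, 0, -7], [1, 0, 0, 0, -7], [1, 0, 0, 0, -7]]]}}

```text
clock: 3.6
tcp_pos: [0.1328, -0.3015, 0.3901]
ee_rot: [175.1, 7.4, 80.0]
force: [-0.5, -0.4, 0.6]
opening: 0.093
finger_force: 0.0
```

Call:
{"op": "play_rows", "data": {"commands": [[[1, 0, 0, 0, -7], [1, 0, 0, 0, -7], [1, 0, 0, 0, -7], [1, 0, 0, 0, -7], [1, 0, 0, 0, -6], [1, 0.03, 0, 0, 0], [1, 0.03, 0, 0, 0], [1, 0.02, 0, 0, 0]]]}}

```text
clock: 4.27
tcp_pos: [0.1002, -0.2277, 0.3771]
ee_rot: [180.0, 8.8, 114.0]
force: [-0.3, -1.2, 0.3]
opening: 0.0932
finger_force: 0.0
```

```bash
python3 st.py; python3 -c "
from h import *
d=load('top0')
hsv=cv2.cvtColor(d['frame'],cv2.COLOR_RGB2HSV); m=((hsv[...,0]<8)|(hsv[...,0]>172))&(hsv[...,1]>150)&(hsv[...,2]>70)
m[:,:370]=0;m[:,450:]=0;m[:280]=0
ys,xs=np.nonzero(m);P=np.array([ray(d,u,v,.045)[:2] for u,v in zip(xs,ys)]);print(P.min(0),P.max(0),cv2.minAreaRect((P*1000).astype(np.float32)))
"
```

```text
[179.98   8.8  114.02] [ 0.1002 -0.2277  0.3771] [ -79.2  -28.6  120.1    2.1   79.9 -103.4] 4.2667 0.249 0.09317777164455565 [-0.3 -1.2  0.3] 0.0
[ 0.2008239  -0.34958518] [ 0.39829349 -0.1972575 ] ((300.63775634765625, -273.7096252441406), (130.8582305908203, 199.9549560546875), 80.66507720947266)
```

Call:
{"op": "play_rows", "data": {"commands": [[[1, 0.01, 0, 0.035, 0], [1, 0.01, 0, 0.035, 0], [1, 0.01, 0, 0.035, 0], [1, 0.01, 0, 0.035, 0], [1, 0.01, 0, 0.035, 0], [1, 0.01, 0, 0.03, 0]]]}}

```text
clock: 4.77
tcp_pos: [0.0893, -0.2032, 0.1645]
ee_rot: [-180.0, 8.9, 114.0]
force: [0.5, -0.4, -0.3]
opening: 0.0932
finger_force: 0.0
```

```bash
python3 st.py
```

```text
[-179.99    8.9   114.  ] [ 0.0893 -0.2032  0.1645] [ -81.2  -17.1  145.3    3.4   43.3 -107.4] 4.7667 0.222 0.09316045702763036 [ 0.5 -0.4 -0.3] 0.0
```

Call:
{"op": "play_rows", "data": {"commands": [[[1, 0.02, 0, 0, 0], [1, 0.02, 0, 0, 0], [1, 0.02, 0, 0, 0]]]}}

```text
clock: 5.02
tcp_pos: [0.0653, -0.1486, 0.1559]
ee_rot: [179.9, 8.7, 114.1]
force: [-0.7, -0.6, 0.3]
opening: 0.0929
finger_force: 0.0
```

```bash
python3 st.py
```

```text
[179.92   8.69 114.05] [ 0.0653 -0.1486  0.1559] [ -88.8  -28.   151.5    4.6   48.6 -115.6] 5.0167 0.162 0.09292234689225079 [-0.7 -0.6  0.3] 0.0
```

Call:
{"op": "play_rows", "data": {"commands": [[[1, 0.02, 0, 0.02, 0], [1, 0.02, 0, 0.02, 0], [1, 0.02, 0, 0.02, 0]]]}}

```text
clock: 5.27
tcp_pos: [0.064, -0.1489, 0.1454]
ee_rot: [180.0, 6.5, 114.0]
force: [-0.2, -0.3, 0.5]
opening: 0.0927
finger_force: 0.0
```

```bash
python3 st.py
```

```text
[179.98   6.55 113.96] [ 0.064  -0.1489  0.1454] [ -87.5  -23.9  151.6    3.3   46.3 -113.6] 5.2667 0.162 0.09271587263748257 [-0.2 -0.3  0.5] 0.0
```

Call:
{"op": "play_rows", "data": {"commands": [[[1, 0.02, 0, 0.02, 0], [1, 0.02, 0, 0.02, 0], [1, 0.02, 0, 0.02, 0], [1, 0.02, 0, 0.02, 0], [1, 0.02, 0, 0.02, 0]]]}}

```text
clock: 5.68
tcp_pos: [0.0627, -0.1503, 0.123]
ee_rot: [179.8, 2.3, 114.1]
force: [-0.1, 0.2, 0.3]
opening: 0.0932
finger_force: 0.0
```

```bash
python3 st.py
```

```text
[179.84   2.34 114.06] [ 0.0627 -0.1503  0.123 ] [ -85.5  -15.   151.6    1.4   41.3 -110.6] 5.6833 0.163 0.09315232694838958 [-0.1  0.2  0.3] 0.0
```

Call:
{"op": "play_rows", "data": {"commands": [[[1, 0.02, 0, 0.02, 0], [1, 0.02, 0, 0.02, 0], [1, 0.014, 0, 0.014, 0]]]}}

```text
clock: 5.93
tcp_pos: [0.0616, -0.1527, 0.1062]
ee_rot: [179.8, 0.1, 114.1]
force: [-0.4, 0.1, -0.3]
opening: 0.093
finger_force: 0.0
```

```bash
python3 st.py
```

```text
[1.7975e+02 5.0000e-02 1.1407e+02] [ 0.0616 -0.1527  0.1062] [ -84.8   -8.7  151.6    0.4   37.2 -109.2] 5.9333 0.165 0.09295613463784326 [-0.4  0.1 -0.3] 0.0
```

Call:
{"op": "play_rows", "data": {"commands": [[[1, -0.01, 0, -0.035, 0], [1, -0.02, 0, -0.035, 0], [1, -0.02, 0, -0.035, 0], [1, -0.02, 0, -0.035, 0], [1, -0.02, 0, -0.035, 0], [1, -0.02, 0, -0.035, 0], [1, -0.025, 0.01, -0.03, 0], [1, -0.025, 0.03, 0, 0]]]}}

```text
clock: 6.6
tcp_pos: [0.1631, -0.2857, 0.3518]
ee_rot: [179.9, 0.6, 113.9]
force: [-0.5, -1.2, 0.3]
opening: 0.0931
finger_force: 0.0
```

Call:
{"op": "play_rows", "data": {"commands": [[[1, -0.02, 0.035, 0, 0], [1, -0.02, 0.035, 0, 0], [1, -0.02, 0.035, 0, 0], [1, -0.02, 0.035, 0, 0], [1, -0.02, 0.035, 0, 0], [1, -0.02, 0.035, 0, 0], [1, -0.02, 0.035, 0, 0], [1, -0.02, 0.035, 0, 0]]]}}

```text
clock: 7.27
tcp_pos: [0.4861, -0.3135, 0.3467]
ee_rot: [179.9, 0.1, 114.1]
force: [-0.1, -0.1, 0.8]
opening: 0.093
finger_force: 0.0
```

Call:
{"op": "play_rows", "data": {"commands": [[[1, 0, 0.035, 0, 0], [1, 0, 0.03, 0, 0], [1, 0, 0, 0, -7], [1, 0, 0, 0, -7], [1, 0, 0, 0, -7], [1, 0, 0, 0, -7], [1, 0, 0, 0, -7], [1, 0, 0, 0, -7]]]}}

```text
clock: 7.93
tcp_pos: [0.5434, -0.2871, 0.3468]
ee_rot: [-180.0, 0.1, 156.4]
force: [0.8, -0.0, -1.4]
opening: 0.0929
finger_force: 0.0
```

```bash
python3 st.py
python3 - <<'E'
from m import *
d=snap('wrist','w1.png'); im=d['frame'].astype(int)
print([np.round(proj(d,p)) for p in((.544,-.288,.103),(.6259,-.3244,.103),(.4564,-.2531,.103))])
E
```

```text
[-1.7997e+02  1.1000e-01  1.5640e+02] [ 0.5434 -0.2871  0.3468] [-32.2  22.3  75.9  -0.   81.7 -98.6] 7.9333 0.615 0.0929169129630994 [ 0.8 -0.  -1.4] 0.0
[array([320., 216.]), array([320., 288.]), array([317., 129.])]
```

View pics/w1.png

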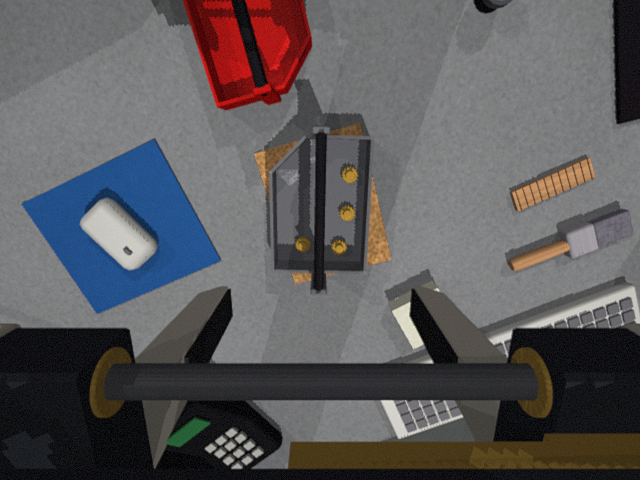

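Run:
```python
from m import *
d=load('w1'); V=d['frame'].max(2)
k,s,c=comp(V<40,(305,120,335,300)); p,r=line(d,k,.103); print(s,p,r)
a,b=ray(d,320,128,.103),ray(d,319,291,.103); print(a,b,(a+b)/2,np.linalg.norm(a-b))
```

```text
[ 312  132   15  159 1555] [ 0.5418 -0.2876] ((544.0834350585938, -289.6879577636719), (14.617973327636719, 183.34474182128906), 65.81053161621094)
[ 0.45706547 -0.24978193  0.103     ] [ 0.62942198 -0.32663619  0.103     ] [ 0.54324372 -0.28820906  0.103     ] 0.18871497687331917
```

Call:
{"op": "play_rows", "data": {"commands": [[[1, 0, 0, 0.037, 0], [1, 0, 0, 0.037, 0], [1, 0, 0, 0.037, 0], [1, 0, 0, 0.037, 0], [1, 0, 0, 0.037, 0], [1, 0, 0, 0.037, 0.5], [1, 0, 0, 0.02, 0], [1, 0, 0, 0.016, 0]]]}}

```text
clock: 8.65
tcp_pos: [0.5426, -0.287, 0.0869]
ee_rot: [-180.0, -0.0, 155.4]
force: [1.0, -1.2, 0.9]
opening: 0.0926
finger_force: 0.0
```

Call:
{"op": "play_rows", "data": {"commands": [[[0, 0, 0, 0, 0], [0, 0, 0, 0, 0], [0, 0, 0, 0, 0], [0, 0, 0, 0, 0], [0, 0, 0, 0, 0], [0, 0, 0, 0, 0]]]}}

```text
clock: 9.15
tcp_pos: [0.5437, -0.2888, 0.093]
ee_rot: [-180.0, 0.4, 155.5]
force: [-0.2, 0.6, 0.6]
opening: 0.0576
finger_force: 0.0
```

Call:
{"op": "play_rows", "data": {"commands": [[[0, 0, 0, 0, 0], [0, 0, 0, 0, 0], [0, 0, 0, 0, 0], [0, 0, 0, 0, 0], [0, 0, 0, 0, 0], [0, 0, 0, 0, 0], [0, 0, 0, 0, 0], [0, 0, 0, 0, 0]]]}}

```text
clock: 9.82
tcp_pos: [0.5433, -0.2887, 0.0921]
ee_rot: [-180.0, 0.3, 155.5]
force: [-0.0, -0.5, 0.5]
opening: 0.0119
finger_force: 30.0
```

Call:
{"op": "play_rows", "data": {"commands": [[[0, 0, 0, 0, 0], [0, 0, 0, 0, 0]]]}}

```text
clock: 9.98
tcp_pos: [0.5433, -0.2887, 0.0921]
ee_rot: [-180.0, 0.3, 155.5]
force: [-0.0, -0.6, -0.5]
opening: 0.0119
finger_force: 30.0
```

Call:
{"op": "play_rows", "data": {"commands": [[[0, 0, 0, -0.01, 0], [0, 0, 0, -0.02, 0], [0, 0, 0, -0.03, 0], [0, 0, 0, -0.03, 2], [0, 0, 0, -0.03, 4], [0, 0, 0, -0.02, 6], [0, 0, 0, -0.01, 6], [0, 0, 0, 0, 7]]]}}

```text
clock: 10.65
tcp_pos: [0.5431, -0.2884, 0.2454]
ee_rot: [179.8, 0.5, 130.2]
force: [0.5, 0.4, -4.2]
opening: 0.0115
finger_force: 30.0
```

Call:
{"op": "play_rows", "data": {"commands": [[[0, 0, 0, 0, 7], [0, 0, 0, 0, 7], [0, 0, 0, 0, 7], [0, 0, 0, 0, 7], [0, 0, 0, 0, 6.5], [0, 0, 0, 0, 4], [0, 0.01, 0, 0, 2], [0, 0.02, -0.003, 0, 0]]]}}

```text
clock: 11.32
tcp_pos: [0.5389, -0.259, 0.2419]
ee_rot: [179.7, 0.2, 89.8]
force: [0.2, -0.3, -4.1]
opening: 0.0119
finger_force: 30.0
```

Call:
{"op": "play_rows", "data": {"commands": [[[0, 0.03, -0.003, 0, 0], [0, 0.04, -0.004, 0, 0], [0, 0.04, -0.004, 0, 0], [0, 0.04, -0.004, 0, 0], [0, 0.035, -0.003, 0, 0], [0, 0.025, -0.002, 0, 0], [0, 0.014, 0, 0, 0], [0, 0, 0, 0, 0]]]}}

```text
clock: 11.98
tcp_pos: [0.5185, -0.0315, 0.2415]
ee_rot: [179.7, 0.1, 90.2]
force: [-1.2, -0.3, -5.6]
opening: 0.0118
finger_force: 30.0
```

```bash
python3 st.py
python3 - <<'E'
from m import *
d=snap('top','top1.png')
x=cv2.resize(cv2.imread('pics/top1.png')[150:330,180:460],None,fx=2.5,fy=2.5); cv2.imwrite('pics/c2.png',x)
E
```

```text
[1.7974e+02 1.2000e-01 9.0160e+01] [ 0.5185 -0.0315  0.2415] [-8.6 16.4 98.9 -0.1 64.4 -8.7] 11.9833 0.519 0.011819593760492034 [-1.2 -0.3 -5.6] 29.99822348356247
```

View pics/c2.png

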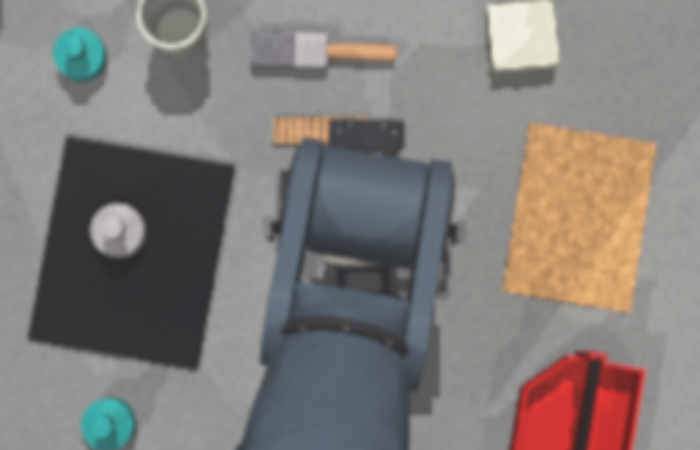

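Call:
{"op": "play_rows", "data": {"commands": [[[0, 0, 0, 0.015, 0], [0, 0, 0, 0.03, 0], [0, 0, 0, 0.035, 0], [0, 0, 0, 0.03, 0], [0, 0, 0, 0.02, 0], [0, 0, 0, 0.01, 0], [0, 0, 0, 0.005, 0], [0, 0, 0, 0.003, 0]]]}}

```text
clock: 12.7
tcp_pos: [0.5203, -0.0352, 0.0934]
ee_rot: [179.7, 0.2, 90.0]
force: [-0.4, -0.6, -4.5]
opening: 0.0118
finger_force: 30.0
```

Call:
{"op": "play_rows", "data": {"commands": [[[0, 0, 0, 0.002, 0], [0, 0, 0, 0, 0]]]}}

```text
clock: 12.87
tcp_pos: [0.5205, -0.0349, 0.092]
ee_rot: [179.6, 0.2, 90.0]
force: [-0.7, -0.4, -4.9]
opening: 0.0116
finger_force: 30.0
```

```bash
python3 st.py
python3 - <<'E'
from m import *
d=load('top1'); hsv=cv2.cvtColor(d['frame'],cv2.COLOR_RGB2HSV)
k,s,c=comp((hsv[...,1]>75)&(hsv[...,0]>5)&(hsv[...,0]<25)&(hsv[...,2]>80),(375,190,450,285)); print('pad',line(d,k,.003))
k,s,c=comp(hsv[...,2]<70,(185,195,280,302)); k=cv2.morphologyEx(k.astype(np.uint8),cv2.MORPH_CLOSE,np.ones((25,25))); p,r=line(d,k>0,.008); print('board',s,p,r)
k,s,c=comp((hsv[...,2]>110)&(hsv[...,1]<60),(212,228,242,258)); print(s,c)
E
```

```text
[179.63   0.19  90.  ] [ 0.5205 -0.0349  0.092 ] [ -8.9  28.5 105.7  -0.2  45.4  -8.8] 12.8667 0.522 0.01160654423012002 [-0.7 -0.4 -4.9] 29.997710287570953
pad (array([ 0.5547, -0.2857]), ((555.092529296875, -285.7813415527344), (150.43182373046875, 200.42677307128906), 81.75758361816406))
board [ 192  206   81   91 5096] [0.501  0.2316] ((501.53558349609375, 231.55389404296875), (195.25479125976562, 236.27154541015625), 81.25099182128906)
[216 231  22  21 368] [226.4673913  241.28532609]
```

Call:
{"op": "play_rows", "data": {"commands": [[[0, 0, 0, 0.002, 0], [0, 0, 0, 0.001, 0], [0, 0, 0, 0, 0]]]}}

```text
clock: 13.12
tcp_pos: [0.5208, -0.0347, 0.0891]
ee_rot: [179.6, 0.2, 90.0]
force: [1.4, 0.7, 2.3]
opening: 0.0119
finger_force: 30.0
```

```bash
python3 st.py
```

```text
[179.59   0.19  90.02] [ 0.5208 -0.0347  0.0891] [ -8.9  28.8 105.8  -0.2  45.   -8.8] 13.1167 0.522 0.011877497571418918 [1.4 0.7 2.3] 29.99967724084854
```

Call:
{"op": "play_rows", "data": {"commands": [[[0.75, 0, 0, 0, 0], [0.75, 0, 0, 0, 0], [0.75, 0, 0, 0, 0], [0.75, 0, 0, 0, 0], [0.75, 0, 0, 0, 0], [0.75, 0, 0, -0.02, 0], [0.75, 0, 0, -0.04, 0], [0.75, 0.0, 0, -0.04, 0]]]}}

```text
clock: 13.78
tcp_pos: [0.5185, -0.0342, 0.1886]
ee_rot: [179.9, 0.1, 90.0]
force: [0.8, 1.0, 0.7]
opening: 0.0606
finger_force: 0.0
```

Call:
{"op": "play_rows", "data": {"commands": [[[0.75, 0.02, 0, -0.02, 0], [0.75, 0.04, 0, 0, 0], [0.75, 0.04, 0, 0, 0], [0.75, 0.04, 0.007, 0, 0], [0.75, 0.04, 0, 0, 0], [0.75, 0.04, 0, 0, 0], [0.75, 0.04, 0, 0, 0], [0.75, 0.022, 0, 0, 0]]]}}

```text
clock: 14.45
tcp_pos: [0.5257, 0.2513, 0.2074]
ee_rot: [179.7, 0.1, 90.1]
force: [-0.2, -0.5, -0.7]
opening: 0.07
finger_force: 0.0
```

Call:
{"op": "play_rows", "data": {"commands": [[[0.75, 0, 0, 0, 0], [0.75, 0, 0, 0, 0]]]}}

```text
clock: 14.62
tcp_pos: [0.5259, 0.2485, 0.2071]
ee_rot: [179.7, 0.2, 90.1]
force: [1.0, -0.2, -0.1]
opening: 0.0694
finger_force: 0.0
```

```bash
python3 st.py
python3 - <<'E'
from m import *
d=snap('wrist','w2.png')
u=[proj(d,(.5275,.247,z)) for z in(.076,.036)]; print(np.round(u))
E
```

```text
[179.73   0.19  90.13] [0.5259 0.2485 0.2071] [20.8 25.  91.6 -0.3 63.2 20.8] 14.6167 0.582 0.069375498827268 [ 1.  -0.2 -0.1] 0.0
[[321. 244.]
 [321. 232.]]
```

View pics/w2.png

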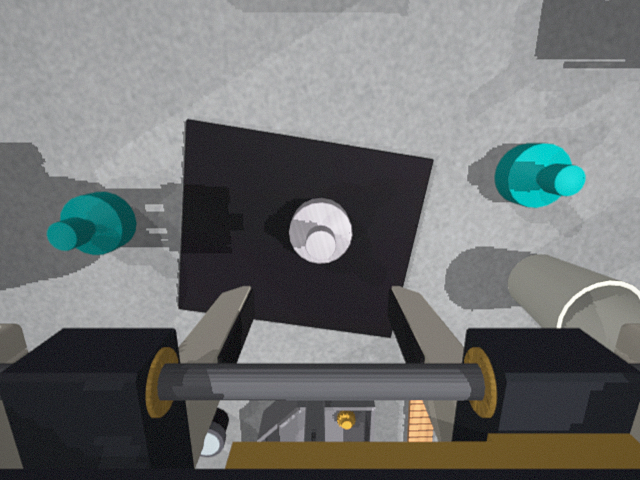

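Call:
{"op": "play_rows", "data": {"commands": [[[0.55, 0.0, 0.001, 0.03, 0], [0.55, 0, 0, 0.035, 0], [0.55, 0, 0, 0.035, 0], [0.55, 0, 0, 0.025, 0], [0.55, 0, 0, 0.013, 0], [0.55, 0, 0, 0.006, 0], [0, 0, 0, 0, 0], [0, 0, 0, 0, 0]]]}}

```text
clock: 15.33
tcp_pos: [0.5289, 0.2471, 0.0647]
ee_rot: [179.6, 0.1, 90.0]
force: [-0.3, -0.6, 0.1]
opening: 0.0422
finger_force: 0.0
```

Call:
{"op": "play_rows", "data": {"commands": [[[0, 0, 0, 0, 0], [0, 0, 0, 0, 0], [0, 0, 0, 0, 0], [0, 0, 0, 0, 0], [0, 0, 0, 0, 0]]]}}

```text
clock: 15.75
tcp_pos: [0.5277, 0.2475, 0.0645]
ee_rot: [179.7, 0.2, 90.0]
force: [-5.3, -0.7, 6.3]
opening: 0.0252
finger_force: 30.0
```

```bash
python3 st.py
```

```text
[1.7972e+02 1.6000e-01 9.0020e+01] [0.5277 0.2475 0.0645] [20.7 36.1 96.8 -0.3 47.  20.9] 15.75 0.583 0.025205527457772617 [-5.3 -0.7  6.3] 30.000880061415955
```

Call:
{"op": "play_rows", "data": {"commands": [[[0, 0, 0, -0.01, 0], [0, 0, 0, -0.03, 0], [0, 0, 0, -0.04, 0], [0, 0, 0, -0.04, 0], [0, -0.015, 0, -0.03, 0], [0, -0.03, 0, -0.01, 0], [0, -0.04, 0, 0, 0], [0, -0.04, 0, 0, 0]]]}}

```text
clock: 16.42
tcp_pos: [0.5269, 0.1218, 0.2253]
ee_rot: [179.6, 0.2, 90.1]
force: [0.4, -0.5, -6.9]
opening: 0.0257
finger_force: 30.0
```

Call:
{"op": "play_rows", "data": {"commands": [[[0, -0.04, 0, 0, 0], [0, -0.04, 0.007, 0, 0], [0, -0.04, 0.01, 0, 0], [0, -0.04, 0.01, 0, 0], [0, -0.04, 0, 0, 0], [0, -0.04, 0, 0, 0], [0, -0.04, 0, 0, 0], [0, -0.04, 0, 0, 0]]]}}

```text
clock: 17.08
tcp_pos: [0.5536, -0.1991, 0.2254]
ee_rot: [179.7, 0.2, 90.0]
force: [1.2, 0.2, -6.0]
opening: 0.0254
finger_force: 30.0
```

Call:
{"op": "play_rows", "data": {"commands": [[[0, -0.04, 0, 0, 0], [0, -0.03, 0, 0, 0], [0, -0.015, 0, 0, 0], [0, -0.004, 0, 0, 0], [0, 0, 0, 0, 0], [0, 0, 0, 0, 0]]]}}

```text
clock: 17.58
tcp_pos: [0.5542, -0.2852, 0.2252]
ee_rot: [179.7, 0.1, 90.0]
force: [-0.3, 0.6, -6.0]
opening: 0.0252
finger_force: 30.0
```

```bash
python3 st.py
```

```text
[1.7973e+02 1.3000e-01 9.0030e+01] [ 0.5542 -0.2852  0.2252] [-31.5  28.2  84.    0.   67.6 -31.6] 17.5833 0.623 0.025210448658235095 [-0.3  0.6 -6. ] 29.998784019844607
```

Call:
{"op": "play_rows", "data": {"commands": [[[0, 0, 0, 0.02, 0], [0, 0, 0, 0.035, 0], [0, 0, 0, 0.035, 0], [0, 0, 0, 0.03, 0], [0, 0, 0, 0.02, 0], [0, 0, 0, 0.012, 0], [0, 0, 0, 0.007, 0], [0, 0, 0, 0.003, 0]]]}}

```text
clock: 18.25
tcp_pos: [0.5555, -0.286, 0.0631]
ee_rot: [179.7, 0.2, 90.1]
force: [0.2, -0.3, -6.3]
opening: 0.0252
finger_force: 30.0
```

Call:
{"op": "play_rows", "data": {"commands": [[[0, 0, 0, 0.002, 0], [0, 0, 0, 0.001, 0], [0, 0, 0, 0, 0]]]}}

```text
clock: 18.5
tcp_pos: [0.5557, -0.2869, 0.0612]
ee_rot: [179.6, 0.2, 90.0]
force: [-0.9, -0.4, -6.8]
opening: 0.025
finger_force: 30.0
```

```bash
python3 st.py
```

```text
[179.62   0.22  90.01] [ 0.5557 -0.2869  0.0612] [-31.6  39.7  90.1   0.   49.7 -31.6] 18.5 0.625 0.024966539102336434 [-0.9 -0.4 -6.8] 29.99859105795622
```

Call:
{"op": "play_rows", "data": {"commands": [[[0, 0, 0, 0.001, 0], [0, 0, 0, 0.001, 0], [0, 0, 0, 0, 0]]]}}

```text
clock: 18.75
tcp_pos: [0.5555, -0.2871, 0.0594]
ee_rot: [179.6, 0.2, 90.0]
force: [-3.4, 0.4, 3.4]
opening: 0.0253
finger_force: 30.0
```

```bash
python3 st.py
```

```text
[179.64   0.22  90.  ] [ 0.5555 -0.2871  0.0594] [-31.6  39.9  90.1  -0.   49.6 -31.6] 18.75 0.625 0.02529941343931625 [-3.4  0.4  3.4] 30.000153664732352
```

Call:
{"op": "play_rows", "data": {"commands": [[[0.7, 0, 0, 0, 0], [0.7, 0, 0, 0, 0], [0.7, 0, 0, 0, 0], [0.7, 0, 0, 0, 0], [0.7, 0, 0, -0.02, 0], [0.7, 0, 0, -0.04, 0], [0.7, 0, 0, -0.04, 0], [0.7, 0, 0, -0.03, 0]]]}}

```text
clock: 19.42
tcp_pos: [0.555, -0.2866, 0.1913]
ee_rot: [179.6, 0.2, 90.0]
force: [0.1, -0.7, 0.5]
opening: 0.0652
finger_force: 0.0
```

Call:
{"op": "play_rows", "data": {"commands": [[[0.7, 0.03, -0.01, 0, 0], [0.7, 0.04, -0.01, 0, 0], [0.7, 0.04, -0.01, 0, 0], [0.7, 0.04, -0.005, 0, 0], [0.7, 0.04, 0, 0, 0], [0.7, 0.04, 0, 0, 0], [0.7, 0.022, 0, 0, 0], [0.7, 0, 0, 0, 0]]]}}

```text
clock: 20.08
tcp_pos: [0.5193, -0.0307, 0.1875]
ee_rot: [179.7, 0.1, 90.2]
force: [-0.7, -0.1, -0.5]
opening: 0.0654
finger_force: 0.0
```

```bash
python3 st.py
python3 - <<'E'
from m import *
d=snap('top','top2.png'); w=snap('wrist','w3.png')
x=cv2.imread('pics/top2.png')[160:320,250:470]; x=cv2.resize(x,(400,291)); y=cv2.resize(cv2.imread('pics/w3.png'),(400,300))[:291]
cv2.imwrite('pics/c3.png',np.hstack([x,y])); print([np.round(proj(w,p)) for p in ((.5208,.0633,.1),(.5208,-.1327,.1))])
E
```

```text
[1.7967e+02 1.4000e-01 9.0210e+01] [ 0.5193 -0.0307  0.1875] [-8.500e+00  2.020e+01  1.021e+02 -1.000e-01  5.740e+01 -8.600e+00] 20.0833 0.52 0.0653611365963044 [-0.7 -0.1 -0.5] 0.0
[array([321., 116.]), array([321., 378.])]
```

View pics/c3.png

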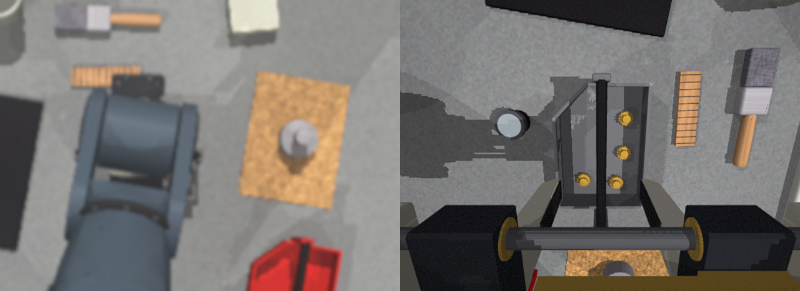

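Call:
{"op": "play_rows", "data": {"commands": [[[0.7, -0.002, 0.001, 0.03, 0], [0.7, -0.001, 0, 0.03, 0], [0.7, 0, 0, 0.02, 0], [0.7, 0, 0, 0.012, 0], [0.7, 0, 0, 0.006, 0], [0, 0, 0, 0, 0], [0, 0, 0, 0, 0], [0, 0, 0, 0, 0]]]}}

```text
clock: 20.85
tcp_pos: [0.5216, -0.0381, 0.0902]
ee_rot: [179.6, 0.2, 90.0]
force: [0.0, -0.8, 0.0]
opening: 0.0499
finger_force: 0.0
```

Call:
{"op": "play_rows", "data": {"commands": [[[0, 0, 0, 0, 0], [0, 0, 0, 0, 0], [0, 0, 0, 0, 0], [0, 0, 0, 0, 0], [0, 0, 0, 0, 0], [0, 0, 0, 0, 0], [0, 0, 0, 0, 0], [0, 0, 0, 0, 0]]]}}

```text
clock: 21.52
tcp_pos: [0.521, -0.0376, 0.0893]
ee_rot: [179.7, 0.2, 90.0]
force: [-0.2, 0.3, 1.9]
opening: 0.0117
finger_force: 30.0
```

```bash
python3 st.py
```

```text
[1.7971e+02 1.7000e-01 9.0010e+01] [ 0.521  -0.0376  0.0893] [ -9.2  28.8 105.6  -0.2  45.2  -9.1] 21.5167 0.522 0.011745598176232037 [-0.2  0.3  1.9] 30.000573098659515
```

Call:
{"op": "play_rows", "data": {"commands": [[[0, 0, 0, -0.01, 0], [0, 0, 0, -0.025, 0], [0, 0, 0, -0.04, -2], [0, 0, 0, -0.04, -4], [0, 0, 0, -0.04, -6], [0, 0, 0, -0.04, -6], [0, 0, 0, -0.04, -6], [0, 0, 0, -0.03, -6]]]}}

```text
clock: 22.18
tcp_pos: [0.5191, -0.0367, 0.358]
ee_rot: [179.7, 0.4, 120.3]
force: [0.9, 1.0, -4.6]
opening: 0.0122
finger_force: 30.0
```

Call:
{"op": "play_rows", "data": {"commands": [[[0, 0, 0, -0.015, -6], [0, 0, 0, 0, -5], [0, -0.005, 0.005, 0, -3], [0, -0.012, 0.012, 0, -1], [0, -0.02, 0.02, 0, 0], [0, -0.027, 0.027, 0, 0], [0, -0.027, 0.027, 0, 0], [0, -0.027, 0.027, 0, 0]]]}}

```text
clock: 22.85
tcp_pos: [0.6873, -0.0374, 0.37]
ee_rot: [180.0, 0.3, 135.0]
force: [1.0, -0.8, -4.4]
opening: 0.0118
finger_force: 30.0
```

Call:
{"op": "play_rows", "data": {"commands": [[[0, -0.027, 0.027, 0, 0], [0, -0.027, 0.027, 0, 0], [0, -0.027, 0.027, 0, 0], [0, -0.02, 0.02, 0, 0], [0, -0.015, 0.015, 0, 0]]]}}

```text
clock: 23.27
tcp_pos: [0.8351, -0.0376, 0.3703]
ee_rot: [-180.0, 0.2, 135.0]
force: [0.6, -1.2, -4.2]
opening: 0.0121
finger_force: 30.0
```

```bash
python3 st.py
```

```text
[-180.      0.22  135.02] [ 0.8351 -0.0376  0.3703] [-5.700e+00  5.650e+01  1.450e+01 -1.000e-01  1.088e+02 -5.080e+01] 23.2667 0.836 0.012059692674296857 [ 0.6 -1.2 -4.2] 29.999439418315887
```

Call:
{"op": "play_rows", "data": {"commands": [[[0, -0.02, 0.02, 0, 0], [0, -0.025, 0.025, 0, 0], [0, -0.025, 0.025, 0, 0], [0, -0.025, 0.025, 0, 0], [0, -0.025, 0.025, 0, 0], [0, -0.025, 0.025, 0, 0], [0, -0.025, 0.025, 0, 0], [0, -0.025, 0.025, 0, 0]]]}}

```text
clock: 23.93
tcp_pos: [0.9098, -0.0306, 0.3129]
ee_rot: [174.5, 6.2, 134.7]
force: [-0.4, 0.2, -4.0]
opening: 0.012
finger_force: 30.0
```

```bash
python3 st.py
```

```text
[174.46   6.18 134.73] [ 0.9098 -0.0306  0.3129] [ -4.9  67.4   0.8   0.2 103.5 -49.9] 23.9333 0.91 0.011983148683139785 [-0.4  0.2 -4. ] 29.998878836631775
```

Call:
{"op": "play_rows", "data": {"commands": [[[0, -0.025, 0.025, -0.015, 0], [0, -0.025, 0.025, -0.015, 0], [0, -0.025, 0.025, -0.015, 0], [0, -0.025, 0.025, -0.015, 0], [0, -0.025, 0.025, -0.015, 0], [0, -0.025, 0.025, -0.015, 0], [0, -0.025, 0.025, -0.015, 0], [0, -0.025, 0.025, -0.015, 0]]]}}

```text
clock: 24.6
tcp_pos: [0.9256, -0.0225, 0.4]
ee_rot: [167.0, 13.7, 133.5]
force: [0.1, 0.2, -4.7]
opening: 0.012
finger_force: 30.0
```

```bash
python3 st.py
```

```text
[167.    13.75 133.47] [ 0.9256 -0.0225  0.4   ] [ -4.5  62.4   0.7   0.7  98.1 -49.3] 24.6 0.926 0.012024471655116397 [ 0.1  0.2 -4.7] 29.998835921287537
```

Call:
{"op": "play_rows", "data": {"commands": [[[0, -0.025, 0.025, 0, 0], [0, -0.025, 0.025, 0, 0], [0, -0.025, 0.025, 0, 0], [0, -0.025, 0.025, 0, 0], [0, -0.025, 0.025, 0, 0], [0, -0.025, 0.025, 0, 0], [0, -0.025, 0.025, 0, 0], [0, -0.025, 0.025, 0, 0]]]}}

```text
clock: 25.27
tcp_pos: [0.9694, -0.0174, 0.4111]
ee_rot: [159.6, 20.5, 131.4]
force: [0.8, -0.8, -5.4]
opening: 0.0118
finger_force: 30.0
```

```bash
python3 st.py
```

```text
[159.62  20.5  131.36] [ 0.9694 -0.0174  0.4111] [ -4.   62.8   0.7   1.   87.9 -48.9] 25.2667 0.97 0.011823673916753579 [ 0.8 -0.8 -5.4] 29.998955726623535
```

Call:
{"op": "play_rows", "data": {"commands": [[[0, -0.025, 0.025, 0, 0], [0, -0.025, 0.025, 0, 0], [0, -0.025, 0.025, 0, 0], [0, -0.025, 0.025, 0, 0], [0, -0.025, 0.025, 0, 0]]]}}

```text
clock: 25.68
tcp_pos: [0.9862, -0.0145, 0.4402]
ee_rot: [154.7, 24.5, 129.5]
force: [-0.1, 0.3, -5.6]
opening: 0.0117
finger_force: 30.0
```

```bash
python3 st.py
python3 - <<'E'
from m import *
from scipy.spatial.transform import Rotation as R
s=monitor.read_state(); M=R.from_euler('xyz',s['ee_rot'],degrees=True).as_matrix()
print('lean',np.degrees(np.arccos(-M[2,2])),'dir',np.degrees(np.arctan2(M[1,2],M[0,2])))
p=np.array(s['tcp_pos']); tgt=np.array([.5015,.2315,.30]); print(M.round(3).tolist(), M.T@(tgt-p))
snap('scene','sc1.png'); x=cv2.imread('pics/sc1.png')[200:480,150:450]; cv2.imwrite('pics/c4.png',cv2.resize(x,None,fx=2,fy=2))
E
```

```text
[154.69  24.52 129.52] [ 0.9862 -0.0145  0.4402] [ -3.9  61.8   0.7   1.2  82.8 -48.7] 25.6833 0.986 0.011697002200326913 [-0.1  0.3 -5.6] 29.99893695116043
lean 34.66790918336015 dir -1.7428662776371189
[[-0.579, 0.584, 0.569], [0.702, 0.712, -0.017], [-0.415, 0.389, -0.822]] [ 0.51146641 -0.16260357 -0.16449018]
```

View pics/c4.png

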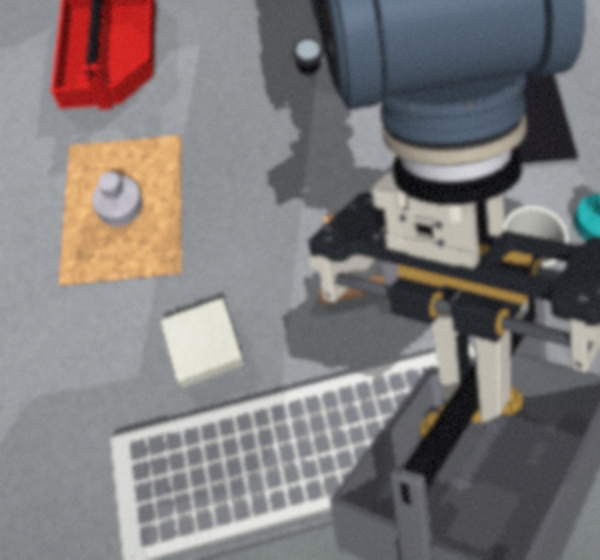

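```bash
cat > tg.py <<'E'
from m import *
import sys
from scipy.spatial.transform import Rotation as R
s=monitor.read_state(); M=R.from_euler('xyz',s['ee_rot'],degrees=True).as_matrix(); p=np.array(s['tcp_pos'])
print('lean',np.degrees(np.arccos(-M[2,2])).round(2),'need',(M.T@(np.array([float(a) for a in sys.argv[1:4]])-p)).round(4),'tray',(p+.087*M[:,2]).round(4))
E
python3 tg.py .4505 .233 .28
```

```text
lean 34.88 need [ 0.5507 -0.1996 -0.1775] tray [ 1.036  -0.0159  0.3708]
```

Call:
{"op": "play_rows", "data": {"commands": [[[0, 0.008, -0.003, -0.0026, 0], [0, 0.016, -0.006, -0.0052, 0], [0, 0.024, -0.0088, -0.0078, 0], [0, 0.027, -0.0098, -0.0088, 0], [0, 0.027, -0.0098, -0.0088, 0], [0, 0.027, -0.0098, -0.0088, 0], [0, 0.027, -0.0098, -0.0088, 0], [0, 0.027, -0.0098, -0.0088, 0]]]}}

```text
clock: 26.4
tcp_pos: [0.8162, 0.0636, 0.3909]
ee_rot: [154.7, 24.5, 129.5]
force: [1.0, 0.3, -4.5]
opening: 0.012
finger_force: 30.0
```

Call:
{"op": "play_rows", "data": {"commands": [[[0, 0.027, -0.0098, -0.0088, 0], [0, 0.027, -0.0098, -0.0088, 0], [0, 0.027, -0.0098, -0.0088, 0], [0, 0.027, -0.0098, -0.0088, 0], [0, 0.027, -0.0098, -0.0088, 0], [0, 0.027, -0.0098, -0.0088, 0], [0, 0.027, -0.0098, -0.0088, 0], [0, 0.027, -0.0098, -0.0088, 0]]]}}

```text
clock: 27.07
tcp_pos: [0.6055, 0.1606, 0.3292]
ee_rot: [154.7, 24.5, 129.5]
force: [1.0, 0.6, -5.1]
opening: 0.012
finger_force: 30.0
```

```bash
python3 st.py;python3 tg.py .4505 .233 .28
```

```text
[154.67  24.46 129.5 ] [0.6055 0.1606 0.3292] [ 14.3  10.6 100.3 -15.3  36.5 -21.1] 27.0667 0.626 0.012034235851755873 [ 1.   0.6 -5.1] 29.998452365398407
lean 34.64 need [ 0.161  -0.0583 -0.0488] tray [0.655  0.1591 0.2576]
```

Call:
{"op": "play_rows", "data": {"commands": [[[0, 0.027, -0.0098, -0.0083, 0], [0, 0.027, -0.0098, -0.0083, 0], [0, 0.027, -0.0098, -0.0083, 0], [0, 0.027, -0.0098, -0.0083, 0], [0, 0.023, -0.0083, -0.007, 0], [0, 0.017, -0.006, -0.005, 0], [0, 0.01, -0.0035, -0.003, 0], [0, 0.003, -0.001, 0, 0]]]}}

```text
clock: 27.73
tcp_pos: [0.4511, 0.2335, 0.2797]
ee_rot: [154.7, 24.4, 129.6]
force: [-0.5, -0.6, -5.2]
opening: 0.0114
finger_force: 30.0
```

Call:
{"op": "play_rows", "data": {"commands": [[[0, 0, 0, 0, 0], [0, 0, 0, 0, 0], [0, 0, 0, 0, 0], [0, 0, 0, 0, 0]]]}}

```text
clock: 28.07
tcp_pos: [0.453, 0.2324, 0.2796]
ee_rot: [154.7, 24.4, 129.5]
force: [-0.2, -0.9, -5.6]
opening: 0.012
finger_force: 30.0
```

```bash
python3 st.py;python3 tg.py .4505 .233 .28
python3 - <<'E'
from m import *
snap('scene','sc2.png'); snap('wrist','w4.png'); snap('top','top3.png')
a=cv2.imread('pics/sc2.png')[130:330,300:500]; b=cv2.imread('pics/w4.png'); c=cv2.imread('pics/top3.png')[170:320,170:320]
cv2.imwrite('pics/c5.png',np.hstack([cv2.resize(a,(300,300)),cv2.resize(b,(400,300)),cv2.resize(c,(100,300))[:, :100]]))
E
```

```text
[154.74  24.44 129.49] [0.453  0.2324 0.2796] [ 30.9   2.7 116.9 -32.5  34.8   8.7] 28.0667 0.509 0.011954385603229907 [-0.2 -0.9 -5.6] 29.99889224767685
lean 34.58 need [ 0.0017 -0.0009 -0.0017] tray [0.5023 0.2309 0.208 ]
```

View pics/c5.png

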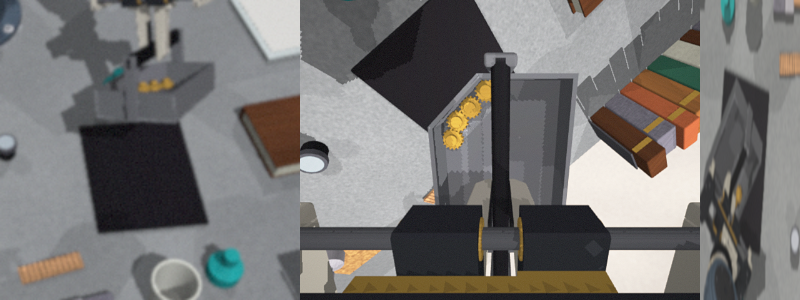

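```bash
python3 -c "
from cell import job; print(job.finish_job())"
```

```text
the job is handed in; nothing more can be done
None
```

The job is handed in: the weight stands upright in the middle of the cork mat. The tray is held still over the middle of the board, tilted about 35° and roughly 15 cm clear, with all four nuts in its cut-off corner.

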